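Release a pressed block from its hold-down jig and add it to the pile

ROBOT

A 6-joint arm with a two-finger parallel gripper is mounted at the origin on a cart in front of the work surface, level with it; the furniture and walls round the work are solid. World frame = base frame: x ahead of the robot, y to its left, z up, the work surface at z = 0. Lengths are in m, angles in rad, forces in N, time in s.
With the tool pointing down it reaches from about 0.35 to 0.725 m from the base axis. Payload 4.3 kg.
Tool frame: the origin (TCP) lies between the finger pads; the fingertips stand 25 mm ahead of it and the grasp point (between the pads) lies 6 mm ahead of it; z points along the fingers, y is the line along which they close (so a half turn about z gives the same grasp; the last joint's range is limited). The gripper opens to 85 mm and grips with 20 to 120 N. Pads are 22 mm wide; open, the fingers measure 114 mm over their backs; the gripper's body (76 mm by 85 mm) begins 54 mm behind the grasp point. The pads swing forward as they close: fully open they stand 13 mm farther back than shut.
Start: joints at [-1.335, 0.377, 0.081, 1.274, 0, 1.46], TCP at [0.195, -0.541, 0.256] pointing down, gripper open.
Joint ranges: [-2.72, 2.72], [-0.84, 1.66], [-1.02, 1.22], [-1.77, 2.12], [-1.37, 1.28], [-3.14, 3.14]. Speed limits (rad/s): [2.57, 2.57, 3.14, 3.14, 3.14, 3.14].

INTERFACE

Orientations are given as a 3x3 rotation matrix whose columns are the frame's x, y, z axes.
In Python, from workcell import observe, read_camera, camera_info, hand_in, recognise, tip_of gives the robot as it stands.
- The arm moves only by the tool drive_tool, never from a script. Its argument "commands" is a list of rows, each an object with "twist": the turn, a rotation vector about the tool's x, y, z in degrees, a list of three; "travel": the shift along the tool's x, y, z in cm, a list of three; "hand": the opening, from 0 (shut) to 1 (fully open). A call has 1 to 20 rows; each row shifts and turns the commanded pose from where the row before left it, along the tool's axes as they then stand; what a row does not reach is not made up. A row lasts 1/8 s, in which the tool goes at most 62.5 mm and 10.7 degrees, less where a joint would pass 70% of its speed; a pose out of reach is approached as far as the arm can. A call with a gripper value outside its range is refused whole. The fingers move at their own pace and stop on an object; "newtons" is the grip in N (left out, the last holds). Time passes only in rows, so rows that do not move let the fingers close. It gives the time, the measured TCP pose, the force, the opening and the grip force at its end, in the units of the state.
- observe(): the state, without advancing time (a new reading comes with each control period).
- read_camera(name): name is "side" or "top" or "wrist"; returns the picture (400x640x3 uint8, red, green, blue); there is no depth.
- camera_info(name): a dict with "fx", "fy", "cx", "cy" (pixels), "pose" (4x4, takes a point from camera to world coordinates); the wrist camera has in their place "tool_from_camera" (4x4, takes a point from camera to tool coordinates, whose origin is the TCP and whose axes are the flange's). Camera axes: x right, y down, z forward; pixel columns grow to the right and rows downward; lengths in m; the calibration is good to about 2 mm. A picture is of the moment at which its call begins: read the wrist's pose just before it. camera_info takes no time and is no camera call.
- hand_in(): hands the job in; it is judged then, once.
Trained networks look in the newest picture that a camera, given by its name, has taken for a name from the list of things; names that differ only in an ending like _2 or _b are one class to them, and where a whole thing is asked for, a point or a joint stands for the part that bears it (a point fixed in the world has none). Each returns a list of dicts, best first, with "p" (0 to 1); they miss things now and then, are a little off and sometimes report something else, mostly with a low value. They report only what shows in the picture. A call takes as long as a camera call. They do not tell look-alikes from the thing itself.
- recognise(camera, thing): "point" ([column, row] in pixels, amid what is visible of it).
- tip_of(camera, thing): "point" ([column, row] in pixels: a listed point, or the origin of a listed thing).
The state is a dict: "time_s": time; "joint_positions": joint angles; "joint_vel": joint speeds; "tau": joint torques, N m; "ee_pos": TCP position; "eef_rot": TCP orientation; "force": force on the tool from outside, world axes, zero at the start; "moment": the same for the moment, N m; "opening": finger opening in m; "grasp_force": force on a finger pad.
Only numpy, scipy, OpenCV 4.12 (cv2) and the standard library are available. Lean on these libraries where they do the work, as an engineer would, in place of code of your own. Each camera call takes 0.05 s, during which the arm holds its last target. There are 200 camera calls.

TASK

The brown pressed-fibre block is held in the grey jig. Swing the hold-down bar up by its red handle until it stands upright and leave it there, slide the freed block straight out of its guide, then carry it to the pile in the white tray and lower it gently until it rests on the top block, lying squarely on the pile; let go only once it has touched down. Do not disturb the flask, the timer or the small bottle standing nearby.

Things in the scene. Friction and masses are not known exactly. Their poses are not given: they have to be found in the camera images.
- jig: Grey fixed jig. Origin on the bench under the seated block's middle; +x from open front to rear hinge. Bed 30 mm high: a 22 mm wide tongue at x -60..-5 mm (free space for fingers on both sides of the block), behind it 100 mm wide. Guides at x -2..55 mm, inner faces y +-20 mm, their lips (underside 48, top 53 mm high) cover the block's edges: it leaves only by sliding 57 mm or more toward -x.
- block: Brown pressed-fibre block, loose, 110 x 36 x 16 mm (its x, y, z), about 0.08 kg. Origin at the centre of its underside. At the start it lies on the jig's bed, origin 30 mm above the jig's origin, axes parallel to the jig's. Its front half (x -55 to 0 mm) has no guides beside it.
- bar (a joint): Hold-down bar angle, rad: 0 shut along the block's top, grows as its front end lifts, 1.57 upright, stop at 1.75. Stiff hinge: stays where it is left, takes about 2 N at the handle. A 20 mm wide steel strap over the block's middle; a toe at its front end hangs before the block's front face and blocks the slide while the bar is down.
- jig_hinge (a point): Centre of the bar's hinge pin, fixed in the jig: 78 mm along the jig's +x from its origin, 50 mm above the bench. The pin lies along the jig's y.
- bar_handle (a point): Middle of the red handle, a round rod 12 mm thick, 76 mm long, parallel to the jig's y, between two side arms 60 mm apart at the bar's front end, 190 mm from the hinge pin. Shut: 51 mm above the bench, 112 mm from the jig's origin toward -x; 39 mm free from rod centre to the strap behind, nothing before or below. Pinch it from above, closing along the jig's x; it turns in the fingers.
- pile: Pile of blocks like the loose one, fixed, in the white tray, long side along its x. Origin at the centre of its top face (110 x 36 mm); lower blocks stick out up to 4 mm. It is as wide as the held block, so fingertips that reach below the held block would land on it. Its height varies: the top is 32 to 75 mm above the bench.
- tray: White open tray, fixed, 160 x 100 mm, rim 12 mm high, walls 4 mm. Origin on the bench under its centre, which is also under the middle of the pile; its x is the pile's x.
- flask: Bystander: small conical glass flask, 60 mm wide, 86 mm high; origin at the centre of its underside.
- timer: Bystander: flat white timer with three buttons, 66 x 66 x 19 mm; origin at the centre of its underside.
- yellow_bottle: Bystander: small sample bottle with a black cap and pale yellow contents, 37 mm wide, 84 mm high; origin at the centre of its underside.
Things that resemble listed ones, but are neither listed nor needed, are in the scene too. Of the things that look like the jig, take the one that is nearest to the robot's base at the start.

How it is judged:
By the outcome, as a careful person would: the job done as asked, in the order asked, and still so for the second after the job is handed in, with the robot touching nothing.
It also fails if it takes over 58 s, if anything falls off the work surface, if the arm or the gripper's body presses on something with over 40 N, if the wrist force passes 120 N, or if a joint passes its speed limit or range.

## Working session

There is one attempt and no reset: what is moved stays moved. The work goes in short steps, Python scripts to look and compute and a tool call to move; the robot and the scene stay as the last step left them, time stands still between calls to the robot, and variables do not carry over. Pictures are saved under pics/ and viewed, at most 10 in all, crops included, and the job is handed in when it is done.

Besides the shell and the picture viewer there is one more tool, called after "Call:" as a command line: name --argument value ..., lists and objects as JSON in quotes. drive_tool: Moves the arm, as the interface text tells. Its arguments: {"type":"object","properties":{"commands":{"type":"array"},"newtons":{"type":"number"}},"required":["commands"]}

```bash
mkdir -p pics
cat > h.py <<'E'
import numpy as np, cv2
from workcell import *
def cam(name):
    c=camera_info(name)
    if 'pose' in c: T=np.array(c['pose'])
    else:
        s=observe();W=np.eye(4);W[:3,:3]=s['eef_rot'];W[:3,3]=s['ee_pos'];T=W@np.array(c['tool_from_camera'])
    return c,T
def ray(c,T,p):
    d=T[:3,:3]@np.array([(p[0]-c['cx'])/c['fx'],(p[1]-c['cy'])/c['fy'],1]);return T[:3,3],d
def at(c,T,p,z):
    o,d=ray(c,T,p);return o+d*(z-o[2])/d[2]
def proj(c,T,X):
    q=T[:3,:3].T@(np.array(X)-T[:3,3]);return np.array([c['fx']*q[0]/q[2]+c['cx'],c['fy']*q[1]/q[2]+c['cy']])
E
python3 - <<'E'
from h import *
for n in ['top','side']:
    im=read_camera(n);cv2.imwrite(f'pics/{n}0.png',im[:,:,::-1]);c,T=cam(n)
    print(n,T[:3,3].round(3),c['fx'])
    for t,z in [('jig',0),('block',.03),('bar_handle',.051),('jig_hinge',.05),('pile',.05),('tray',0),('flask',0),('timer',0),('yellow_bottle',0)]:
        for r in tip_of(n,t): print(t,np.round(r['point']),round(r['p'],2),at(c,T,r['point'],z)[:2].round(3))
E
```

```text
top [ 0.448 -0.034  1.182] 411.44078393659237
jig [367. 210.] 0.78 [ 0.578 -0.177]
jig [205. 136.] 0.61 [0.785 0.303]
block [370. 211.] 0.61 [ 0.571 -0.182]
bar_handle [368. 250.] 0.95 [ 0.461 -0.175]
bar_handle [185. 167.] 0.94 [0.68  0.338]
jig_hinge [209. 104.] 0.91 [0.867 0.283]
jig_hinge [370. 184.] 0.82 [ 0.644 -0.179]
pile [254. 215.] 0.93 [0.55  0.141]
tray [254. 218.] 0.63 [0.546 0.148]
flask [312. 144.] 0.61 [ 0.768 -0.015]
timer [300. 280.] 0.89 [0.373 0.009]
yellow_bottle [433. 272.] 0.49 [ 0.405 -0.366]
side [ 0.509 -1.052  0.622] 436.247868862471
jig [364. 161.] 0.73 [0.79  0.356]
jig [314. 248.] 0.61 [ 0.57  -0.164]
jig [302. 190.] 0.31 [0.557 0.156]
block [317. 237.] 0.6 [ 0.579 -0.159]
block [301. 191.] 0.38 [0.552 0.087]
bar_handle [336. 149.] 0.8 [0.689 0.349]
bar_handle [270. 234.] 0.69 [ 0.465 -0.166]
jig_hinge [348. 233.] 0.77 [ 0.653 -0.178]
jig_hinge [392. 151.] 0.56 [0.878 0.315]
pile [298. 175.] 0.88 [0.548 0.157]
tray [380. 214.] 0.51 [ 0.769 -0.016]
flask [381. 216.] 0.61 [ 0.77  -0.023]
timer [242. 217.] 0.62 [0.383 0.005]
timer [313. 237.] 0.33 [ 0.573 -0.114]
yellow_bottle [239. 308.] 0.61 [ 0.402 -0.361]
```

View pics/top0.png

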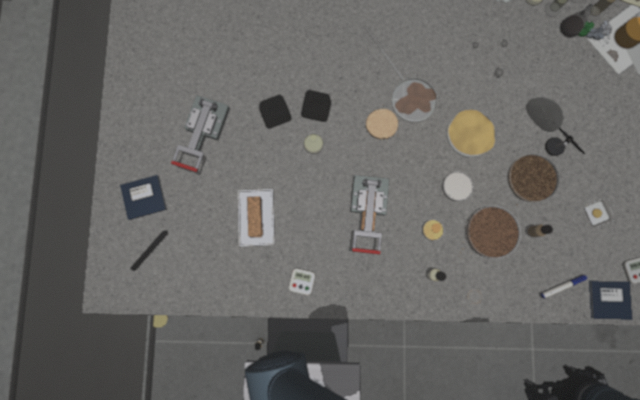

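View pics/side0.png

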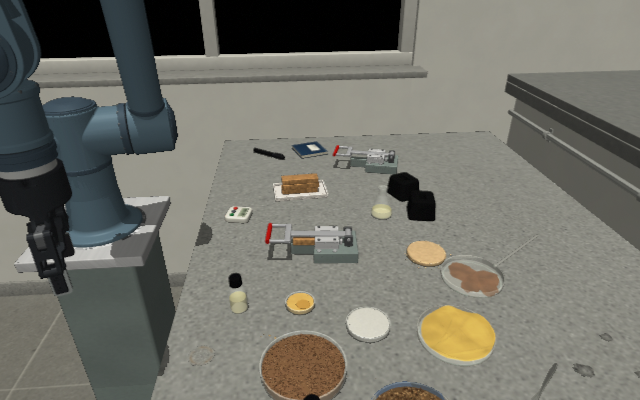

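Top view: jig candidates are the near jig (367,210; red handle 367,251) and a look-alike at (200,135; handle 185,167). By the description I choose the near one. The tray and pile are at (255,217), the timer at (302,282), the bottle at (437,274) and the flask at (313,144). The side view agrees: near jig at (315,245), pile at (300,184).

Run:
```python
from h import *
im=cv2.imread('pics/top0.png');cv2.imwrite('pics/crop.png',cv2.resize(im[165:270,330:410],None,fx=5,fy=5,interpolation=cv2.INTER_CUBIC))
c,T=cam('top');c2,T2=cam('side')
def tri(p,q):
    o,d=ray(c,T,p);a,b=ray(c2,T2,q);s=np.linalg.lstsq(np.c_[d,-b],a-o,rcond=None)[0];return ((o+d*s[0]+a+b*s[1])/2).round(4),np.linalg.norm(o+d*s[0]-a-b*s[1]).round(4)
print('pile',tri([254,215],[298,175]),'handle',tri([368,250],[270,234]))
h=im.astype(int);m=((h[:,:,2]>110)&(h[:,:,1]<60)&(h[:,:,0]<70));m[:,:340]=0;m[270:]=0;m[:,395:]=0;m[:235]=0
v,u=np.nonzero(m);P=np.array([at(c,T,(a,b),.055)[:2] for a,b in zip(u,v)]);print(len(P),P.mean(0),P.min(0),P.max(0))
w,V=np.linalg.eigh(np.cov(P.T));print('handle dir',V[:,1])
# tray: white pixels, rim height
m=((h.min(2)>150)).astype(np.uint8);m[:185]=0;m[250:]=0;m[:,:230]=0;m[:,280:]=0
v,u=np.nonzero(m);P=np.array([at(c,T,(a,b),.012)[:2] for a,b in zip(u,v)]).astype(np.float32);print('tray',cv2.minAreaRect(P))
m=((h[:,:,2]-h[:,:,0]>40)).astype(np.uint8);m[:185]=0;m[250:]=0;m[:,:235]=0;m[:,275:]=0
v,u=np.nonzero(m);P=np.array([at(c,T,(a,b),.055)[:2] for a,b in zip(u,v)]).astype(np.float32);print('pile',cv2.minAreaRect(P))
s=observe();print(s['ee_pos'],np.round(s['eef_rot'],3),s['opening'],s['time_s'])
print(np.round(camera_info('wrist')['tool_from_camera'],3),camera_info('wrist')['fx'])
```

```text
pile (array([0.5484, 0.1388, 0.0589]), np.float64(0.0035)) handle (array([ 0.464 , -0.1744,  0.055 ]), np.float64(0.0039))
18 [ 0.45926105 -0.17771082] [ 0.45681915 -0.19906969] [ 0.46168213 -0.14726441]
handle dir [0.06698998 0.99775365]
tray ((0.5488433241844177, 0.1407562792301178), (0.15682505071163177, 0.09833424538373947), 3.988048791885376)
pile ((0.5474926829338074, 0.1392042487859726), (0.10533138364553452, 0.03291064873337746), 5.519997596740723)
[ 0.19491517 -0.54100738  0.2563375 ] [[ 0.941  0.339 -0.   ]
 [ 0.339 -0.941 -0.   ]
 [-0.     0.    -1.   ]] 0.08585667067594302 1.0
[[-0.    -0.965 -0.263  0.066]
 [ 1.    -0.001  0.001  0.   ]
 [-0.001 -0.263  0.965 -0.117]
 [ 0.     0.     0.     1.   ]] 286.0419249359046
```

View pics/crop.png

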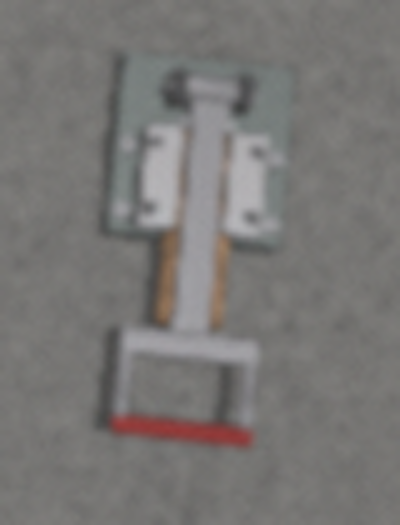

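The crop shows the near jig with the brown block, the bar shut, and the handle at crop (112,425)–(250,437), so the choice holds. Jig yaw is about −5°. Next I move above the handle and take a wrist look.

Call:
drive_tool --commands '[{"twist": [0,0,0],"travel": [3.7,-2.5,0.5],"hand": 0.42},{"twist": [0,0,0],"travel": [3.7,-2.5,0.5],"hand": 0.42},{"twist": [0,0,0],"travel": [3.7,-2.5,0.5],"hand": 0.42},{"twist": [0,0,0],"travel": [3.7,-2.5,0.5],"hand": 0.42},{"twist": [0,0,0],"travel": [3.7,-2.5,0.5],"hand": 0.42},{"twist": [0,0,0],"travel": [3.7,-2.5,0.5],"hand": 0.42},{"twist": [0,0,0],"travel": [3.7,-2.5,0.5],"hand": 0.42},{"twist": [0,0,0],"travel": [3.7,-2.5,0.5],"hand": 0.42},{"twist": [0,0,0],"travel": [3.7,-2.5,0.5],"hand": 0.42},{"twist": [0,0,0],"travel": [3.7,-2.5,0.5],"hand": 0.42},{"twist": [0,0,-9.3],"travel": [0,0,0],"hand": 0.42},{"twist": [0,0,-9.3],"travel": [0,0,0],"hand": 0.42},{"twist": [0,0,-9.3],"travel": [0,0,0],"hand": 0.42},{"twist": [0,0,-9.3],"travel": [0,0,0],"hand": 0.42},{"twist": [0,0,-9.3],"travel": [0,0,0],"hand": 0.42},{"twist": [0,0,-9.3],"travel": [0,0,0],"hand": 0.42},{"twist": [0,0,-9.3],"travel": [0,0,0],"hand": 0.42},{"twist": [0,0,0],"travel": [0,0,0],"hand": 0.42},{"twist": [0,0,0],"travel": [0,0,0],"hand": 0.42}]' --newtons 60

```text
time_s: 3.38
ee_pos: [0.4583, -0.1804, 0.2063]
eef_rot: [[0.091, 0.996, 0.0], [0.996, -0.091, -0.0], [-0.0, 0.0, -1.0]]
force: [0.0, 0.2, 0.9]
opening: 0.0358
grasp_force: 0.0
```

```bash
cat > w.py <<'E'
from h import *
import sys
def look(name,things):
    c,T=cam('wrist');s=observe();im=read_camera('wrist');cv2.imwrite(f'pics/{name}.png',im[:,:,::-1])
    R=np.array(s['eef_rot']);print('t',s['time_s'],'ee',np.round(s['ee_pos'],4),'yaw_x',np.degrees(np.arctan2(R[1,0],R[0,0])).round(1),'z',R[:,2].round(3),'open',s['opening'])
    for t,z in things:
        for r in tip_of('wrist',t)[:2]: print(t,np.round(r['point'],1),round(r['p'],2),at(c,T,r['point'],z).round(4))
    return c,T,im,s
E
python3 - <<'E'
from w import *
c,T,im,s=look('w1',[('bar_handle',.051),('jig_hinge',.05),('jig',0),('block',.03)])
h=im.astype(int);m=((h[:,:,0]>100)&(h[:,:,1]<0.45*h[:,:,0])&(h[:,:,2]<.5*h[:,:,0])).astype(np.uint8)
n,l,st,_=cv2.connectedComponentsWithStats(m)
k=1+np.argmax(st[1:,4]);v,u=np.nonzero(l==k);P=np.array([at(c,T,(a,b),.053)[:2] for a,b in zip(u,v)]).astype(np.float32)
print(st[k],cv2.minAreaRect(P))
E
```

```text
t 3.375 ee [ 0.4583 -0.1804  0.2063] yaw_x 84.8 z [ 0. -0. -1.] open 0.03576091960992186
bar_handle [318.4 177.8] 0.8 [ 0.4562 -0.1664  0.051 ]
bar_handle [518.6 173.6] 0.47 [ 0.6484 -0.1799  0.051 ]
jig_hinge [517.6 174.3] 0.75 [ 0.6482 -0.1807  0.05  ]
jig [422.9 168.4] 0.77 [ 0.5741 -0.1761  0.    ]
block [433.1 173.2] 0.8 [ 0.5744 -0.1764  0.03  ]
[317 140  11  78 723] ((0.45980069041252136, -0.1683642864227295), (0.07523300498723984, 0.009269202128052711), 85.32939147949219)
```

View pics/w1.png

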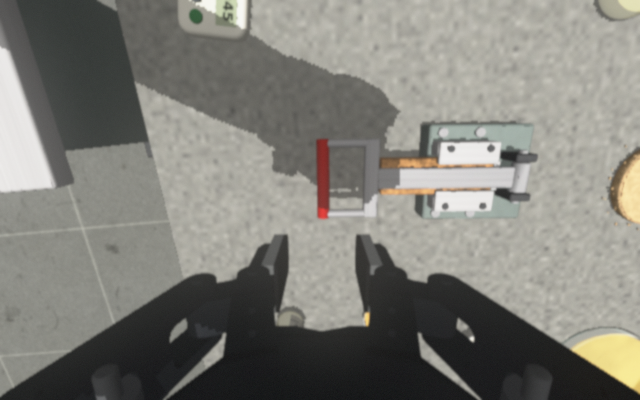

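The wrist picture shows the handle at (321,178), the hinge at (520,174) and the block in the jig; the tool is aligned to within 1°. Next I descend on the handle and pinch it.

Call:
drive_tool --commands '[{"twist": [0,0,0],"travel": [1.3,0,2.9],"hand": 0.42},{"twist": [0,0,0],"travel": [0,0,3],"hand": 0.42},{"twist": [0,0,0],"travel": [0,0,3],"hand": 0.42},{"twist": [0,0,0],"travel": [0,0,3],"hand": 0.42},{"twist": [0,0,0],"travel": [0,0,1.5],"hand": 0.42},{"twist": [0,0,0],"travel": [0,0,1.5],"hand": 0.42},{"twist": [0,0,0],"travel": [0,0,0],"hand": 0.42},{"twist": [0,0,0],"travel": [0,0,0],"hand": 0.1},{"twist": [0,0,0],"travel": [0,0,0],"hand": 0.1},{"twist": [0,0,0],"travel": [0,0,0],"hand": 0.1},{"twist": [0,0,0],"travel": [0,0,0],"hand": 0.1},{"twist": [0,0,0],"travel": [0,0,0],"hand": 0.1}]' --newtons 30

```text
time_s: 5.12
ee_pos: [0.4605, -0.1678, 0.0578]
eef_rot: [[0.089, 0.996, 0.002], [0.996, -0.089, -0.001], [-0.0, 0.002, -1.0]]
force: [3.2, 0.2, 0.3]
opening: 0.011
grasp_force: 29.3
```

Run:
```python
import numpy as np
# arc rows: handle radius .19, 90 deg in tool y (toward hinge) and -z, 18 rows
a=np.radians(np.linspace(0.3,90,19))
print(np.c_[19*-np.diff(np.cos(a)),-19*np.diff(np.sin(a))].round(2).tolist())
```

```text
[[0.08, -1.65], [0.22, -1.64], [0.36, -1.61], [0.5, -1.57], [0.64, -1.52], [0.77, -1.46], [0.89, -1.39], [1.01, -1.31], [1.12, -1.21], [1.22, -1.11], [1.31, -1.0], [1.39, -0.88], [1.47, -0.76], [1.53, -0.63], [1.58, -0.5], [1.61, -0.36], [1.64, -0.21], [1.65, -0.07]]
```

Call:
drive_tool --commands '[{"twist": [0,0,0],"travel": [0,0.08,-1.65],"hand": 0.1},{"twist": [0,0,0],"travel": [0,0.22,-1.64],"hand": 0.1},{"twist": [0,0,0],"travel": [0,0.36,-1.61],"hand": 0.1},{"twist": [0,0,0],"travel": [0,0.5,-1.57],"hand": 0.1},{"twist": [0,0,0],"travel": [0,0.64,-1.52],"hand": 0.1},{"twist": [0,0,0],"travel": [0,0.77,-1.46],"hand": 0.1},{"twist": [0,0,0],"travel": [0,0.89,-1.39],"hand": 0.1},{"twist": [0,0,0],"travel": [0,1.01,-1.31],"hand": 0.1},{"twist": [0,0,0],"travel": [0,1.12,-1.21],"hand": 0.1}]'

```text
time_s: 6.25
ee_pos: [0.5152, -0.1722, 0.1896]
eef_rot: [[0.089, 0.996, -0.002], [0.996, -0.089, 0.001], [0.001, -0.002, -1.0]]
force: [5.6, -2.5, -10.0]
opening: 0.0103
grasp_force: 29.3
```

Call:
drive_tool --commands '[{"twist": [0,0,0],"travel": [0,1.22,-1.11],"hand": 0.1},{"twist": [0,0,0],"travel": [0,1.31,-1.0],"hand": 0.1},{"twist": [0,0,0],"travel": [0,1.39,-0.88],"hand": 0.1},{"twist": [0,0,0],"travel": [0,1.47,-0.76],"hand": 0.1},{"twist": [0,0,0],"travel": [0,1.53,-0.63],"hand": 0.1},{"twist": [0,0,0],"travel": [0,1.58,-0.5],"hand": 0.1},{"twist": [0,0,0],"travel": [0,1.61,-0.36],"hand": 0.1},{"twist": [0,0,0],"travel": [0,1.64,-0.21],"hand": 0.1},{"twist": [0,0,0],"travel": [0,1.65,-0.07],"hand": 0.1},{"twist": [0,0,0],"travel": [0,0,0],"hand": 0.1},{"twist": [0,0,0],"travel": [0,0,0],"hand": 0.1}]'

```text
time_s: 7.62
ee_pos: [0.6481, -0.1834, 0.2455]
eef_rot: [[0.088, 0.996, -0.001], [0.996, -0.088, 0.002], [0.002, -0.001, -1.0]]
force: [1.0, 4.2, 0.2]
opening: 0.0108
grasp_force: 30.8
```

Call:
drive_tool --commands '[{"twist": [0,0,0],"travel": [0,0,0],"hand": 0.42},{"twist": [0,0,0],"travel": [0,0,0],"hand": 0.42},{"twist": [0,0,0],"travel": [0,0,0],"hand": 0.42},{"twist": [0,0,0],"travel": [0,0,-2],"hand": 0.42},{"twist": [0,0,0],"travel": [0,0,-3],"hand": 0.42},{"twist": [0,0,0],"travel": [0,0,-2],"hand": 0.5},{"twist": [0,0,0],"travel": [0,-3.5,0],"hand": 0.7},{"twist": [0,0,0],"travel": [0,-3.5,0],"hand": 0.7},{"twist": [0,0,0],"travel": [0,-3.5,0],"hand": 0.7},{"twist": [0,0,-10],"travel": [0,0,0],"hand": 0.7},{"twist": [0,0,-10],"travel": [0,0,0],"hand": 0.7},{"twist": [0,0,-10],"travel": [0,0,0],"hand": 0.7},{"twist": [0,0,-10],"travel": [0,0,0],"hand": 0.7},{"twist": [0,0,-10],"travel": [0,0,0],"hand": 0.7},{"twist": [0,0,-10],"travel": [0,0,0],"hand": 0.7},{"twist": [0,0,-10],"travel": [0,0,0],"hand": 0.7},{"twist": [0,0,-10],"travel": [0,0,0],"hand": 0.7},{"twist": [0,0,-10],"travel": [0,0,0],"hand": 0.7},{"twist": [0,0,0],"travel": [0,0,3],"hand": 0.7},{"twist": [0,0,0],"travel": [0,0,3],"hand": 0.7}]'

```text
time_s: 10.12
ee_pos: [0.5442, -0.1754, 0.256]
eef_rot: [[-0.996, 0.089, 0.002], [0.089, 0.996, -0.001], [-0.002, -0.001, -1.0]]
force: [-0.1, -0.7, 0.1]
opening: 0.0597
grasp_force: 0.0
```

Call:
drive_tool --commands '[{"twist": [0,0,0],"travel": [0,0,3],"hand": 0.7},{"twist": [0,0,0],"travel": [0,0,0],"hand": 0.7}]'

```text
time_s: 10.38
ee_pos: [0.5421, -0.1744, 0.2239]
eef_rot: [[-0.996, 0.089, -0.005], [0.089, 0.996, 0.002], [0.005, 0.001, -1.0]]
force: [0.2, -0.9, -0.7]
opening: 0.0598
grasp_force: 0.0
```

Run:
```python
from w import *
c,T,im,s=look('w2',[('bar_handle',.24),('jig_hinge',.05),('jig',0),('block',.03)])
side=read_camera('side');cv2.imwrite('pics/s2.png',cv2.resize(np.hstack([side[130:280,240:440]]),None,fx=2,fy=2)[:,:,::-1])
a=cv2.imread('pics/s2.png');a=cv2.resize(a,(640,480));cv2.imwrite('pics/c2.png',cv2.resize(np.vstack([im[:,:,::-1],a]),(583,800))[:600] if 0 else np.hstack([cv2.resize(im[:,:,::-1],(400,250)),cv2.resize(a,(400,250))]))
```

```text
t 10.375 ee [ 0.5421 -0.1744  0.2239] yaw_x 174.9 z [-0.005  0.002 -1.   ] open 0.05979196263822301
jig_hinge [322.8 280.7] 0.65 [ 0.6483 -0.183   0.05  ]
```

View pics/c2.png

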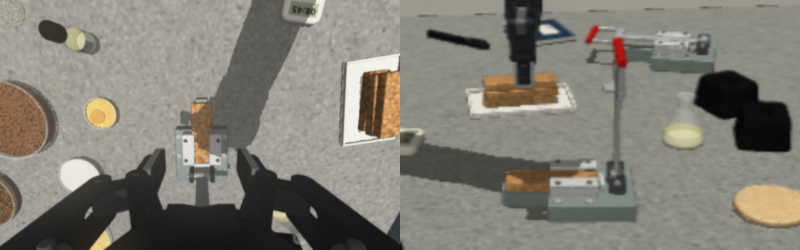

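The bar stands upright in the side crop (615,60–190). In the wrist picture the freed block shows between guides at about (325,210) full scale, with the pile at right. Next I measure the block's lateral position and yaw.

Run:
```python
from h import *
c,T=cam('wrist');h=cv2.imread('pics/w2.png').astype(int)
m=((h[:,:,2]-h[:,:,0]>45)).astype(np.uint8);m[:,:280]=0;m[:,370:]=0;m[:145]=0;m[265:]=0
n,l,st,_=cv2.connectedComponentsWithStats(m);k=1+np.argmax(st[1:,4]);print(st[k])
v,u=np.nonzero(l==k);P=np.array([at(c,T,(a,b),.046)[:2] for a,b in zip(u,v)])
a=np.radians(-4.5);A=np.array([np.cos(a),np.sin(a)]);B=np.array([-A[1],A[0]]);O=np.array([.5707,-.175]);X=(P-O)@A;Y=(P-O)@B
print('x range',X.min(),X.max())
for lo in np.arange(-.056,.0,.008):
    q=Y[(X>=lo)&(X<lo+.008)]
    if len(q):print(lo.round(3),len(q),q.min().round(4),q.max().round(4),((q.min()+q.max())/2).round(4))
print(np.polyfit(X[X<-.004],Y[X<-.004],1))
```

```text
[ 305  165   33   97 2541]
x range -0.04894787854122726 0.06187307337684438
-0.056 27 -0.0184 0.0119 -0.0032
-0.048 258 -0.0206 0.013 -0.0038
-0.04 227 -0.0209 0.013 -0.0039
-0.032 246 -0.021 0.0131 -0.0039
-0.024 223 -0.0192 0.0131 -0.0031
-0.016 186 -0.0194 0.0131 -0.0031
-0.008 207 -0.0196 0.0132 -0.0032
[-0.01879847 -0.00413199]
```

Call:
drive_tool --commands '[{"twist": [0,0,0],"travel": [-0.65,-0.2,0],"hand": 0.7},{"twist": [0,0,0],"travel": [0,0,4],"hand": 0.7},{"twist": [0,0,0],"travel": [0,0,4],"hand": 0.7},{"twist": [0,0,0],"travel": [0,0,4],"hand": 0.7},{"twist": [0,0,0],"travel": [0,0,2.5],"hand": 0.7},{"twist": [0,0,0],"travel": [0,0,1.2],"hand": 0.7},{"twist": [0,0,0],"travel": [0,0,1.0],"hand": 0.7},{"twist": [0,0,0],"travel": [0,0,0],"hand": 0.7},{"twist": [0,0,0],"travel": [0,0,0],"hand": 0.7}]'

```text
time_s: 11.8
ee_pos: [0.5511, -0.1779, 0.0601]
eef_rot: [[-0.996, 0.089, 0.002], [0.089, 0.996, -0.001], [-0.002, -0.001, -1.0]]
force: [-0.4, -0.1, 0.3]
opening: 0.0594
grasp_force: 0.0
```

Call:
drive_tool --commands '[{"twist": [0,0,0],"travel": [0,0,0.4],"hand": 0.7},{"twist": [0,0,0],"travel": [0,0,0],"hand": 0.35},{"twist": [0,0,0],"travel": [0,0,0],"hand": 0.35},{"twist": [0,0,0],"travel": [0,0,0],"hand": 0.35},{"twist": [0,0,0],"travel": [0,0,0],"hand": 0.35},{"twist": [0,0,0],"travel": [0,0,0],"hand": 0.35}]' --newtons 40

```text
time_s: 12.55
ee_pos: [0.5505, -0.1767, 0.0555]
eef_rot: [[-0.996, 0.088, 0.001], [0.088, 0.996, 0.002], [-0.001, 0.002, -1.0]]
force: [-0.0, 5.4, 5.6]
opening: 0.0353
grasp_force: 40.9
```

Run:
```python
from h import *
s=observe();print(s['ee_pos'],s['opening'],s['grasp_force'])
im=read_camera('side');cv2.imwrite('pics/s3.png',cv2.resize(im[150:280,220:400],None,fx=4.4,fy=4.4,interpolation=cv2.INTER_CUBIC)[:,:,::-1])
```

```text
[ 0.55050235 -0.17666226  0.05553118] 0.03531674043192623 40.91879367828369
```

View pics/s3.png

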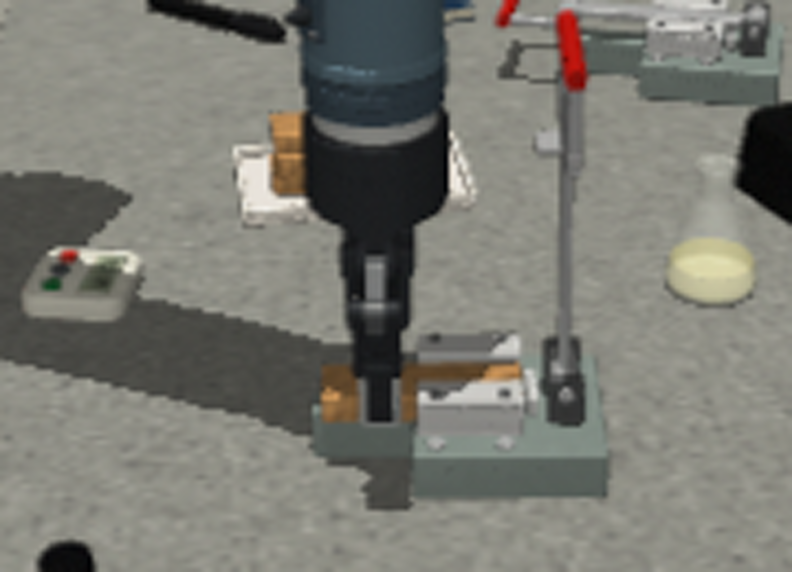

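The grip holds (35 mm opening, 41 N). In the side crop the tips are at (380,420), near but not below the block's underside; the bar is still upright. Next I slide the block out.

Call:
drive_tool --commands '[{"twist": [0,0,0],"travel": [0.5,0,-0.05],"hand": 0.35},{"twist": [0,0,0],"travel": [1,0,0],"hand": 0.35},{"twist": [0,0,0],"travel": [1,0,0],"hand": 0.35},{"twist": [0,0,0],"travel": [1,0,0],"hand": 0.35},{"twist": [0,0,0],"travel": [1,0,0],"hand": 0.35},{"twist": [0,0,0],"travel": [1,0,0],"hand": 0.35},{"twist": [0,0,0],"travel": [1,0,0],"hand": 0.35},{"twist": [0,0,0],"travel": [1,0,0],"hand": 0.35},{"twist": [0,0,0],"travel": [0,0,0],"hand": 0.35}]'

```text
time_s: 13.72
ee_pos: [0.4742, -0.171, 0.0555]
eef_rot: [[-0.996, 0.09, -0.002], [0.09, 0.996, -0.0], [0.001, -0.001, -1.0]]
force: [0.2, -0.4, 0.0]
opening: 0.035
grasp_force: 40.1
```

Call:
drive_tool --commands '[{"twist": [0,0,0],"travel": [0,0,-2],"hand": 0.35},{"twist": [0,0,0],"travel": [0,0,-3.5],"hand": 0.35},{"twist": [0,0,0],"travel": [0,0,-4],"hand": 0.35},{"twist": [0,0,0],"travel": [0,0,-4],"hand": 0.35},{"twist": [0,0,0],"travel": [0,2,-1.5],"hand": 0.35},{"twist": [0,0,0],"travel": [-0.2,4,0],"hand": 0.35},{"twist": [0,0,0],"travel": [-0.2,4,0],"hand": 0.35},{"twist": [0,0,0],"travel": [-0.2,4,0],"hand": 0.35},{"twist": [0,0,0],"travel": [-0.2,3.5,0],"hand": 0.35},{"twist": [0,0,0],"travel": [0,1.7,0],"hand": 0.35},{"twist": [0,0,-4.75],"travel": [0,0,0],"hand": 0.35},{"twist": [0,0,-4.75],"travel": [0,0,0],"hand": 0.35},{"twist": [0,0,0],"travel": [0,0,0],"hand": 0.35},{"twist": [0,0,0],"travel": [0,0,0],"hand": 0.35}]'

```text
time_s: 15.48
ee_pos: [0.5003, 0.0196, 0.2052]
eef_rot: [[-0.997, -0.076, -0.001], [-0.076, 0.997, -0.0], [0.001, -0.0, -1.0]]
force: [-0.1, -0.5, -0.7]
opening: 0.035
grasp_force: 40.0
```

Run:
```python
from w import *
c,T,im,s=look('w4',[('pile',.059),('tray',0),('block',s_:=0.17)])
print(s['opening'],s['grasp_force'])
```

```text
t 15.475 ee [0.5003 0.0196 0.2052] yaw_x -175.7 z [-0.001 -0.    -1.   ] open 0.0350481442824782
pile [438.4 249.9] 0.73 [0.5476 0.1397 0.059 ]
tray [420.  229.9] 0.89 [0.549 0.141 0.   ]
tray [155.9 226.7] 0.26 [ 0.5689 -0.175   0.    ]
block [323.4 284.8] 0.9 [0.5272 0.0222 0.17  ]
block [318.   59.1] 0.24 [0.4042 0.0101 0.17  ]
0.0350481442824782 40.03109872341156
```

View pics/w4.png

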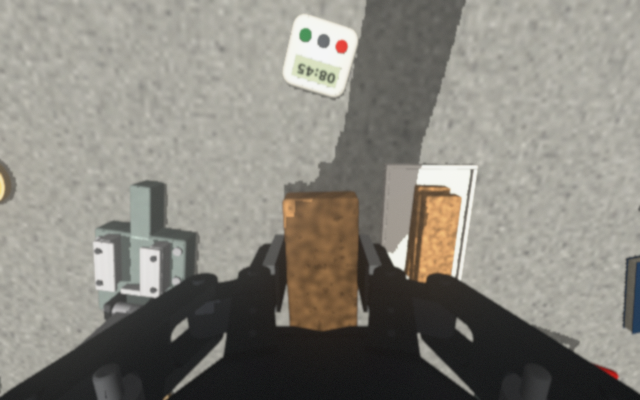

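The wrist picture shows the held block square in the hand, front edge (285–357,192). The pile's top face has front corners (425,195) and (461,196) in the tray. Next I compute offset, yaw and height.

Run:
```python
from h import *
c,T=cam('wrist');ct,Tt=cam('top');cs,Ts=cam('side');s=observe();R=np.array(s['eef_rot']);p=np.array(s['ee_pos'])
def multi(L):
    A=np.zeros((3,3));b=np.zeros(3)
    for cc,TT,q in L:
        o,d=ray(cc,TT,q);d=d/np.linalg.norm(d);M=np.eye(3)-np.outer(d,d);A+=M;b+=M@o
    X=np.linalg.solve(A,b);return X.round(4),[(proj(cc,TT,X)-q).round(1) for cc,TT,q in L]
print(multi([(c,T,[438.4,249.9]),(ct,Tt,[254,215]),(cs,Ts,[298,175])]))
print(multi([(c,T,[438.4,249.9]),(cs,Ts,[298,175])]),multi([(c,T,[438.4,249.9]),(ct,Tt,[254,215])]))
zt=p[2]-.0555+.046
for q in [(285,193),(357,192),(358,325),(291,325)]: print('held',(R.T@(at(c,T,q,zt)-p))[:2].round(4))
im=cv2.imread('pics/w4.png');g=im[180:300,405:475];cv2.imwrite('pics/pile.png',cv2.resize(g,None,fx=5,fy=5,interpolation=cv2.INTER_CUBIC))
for z in (.04,.05,.06,.07):
    print(z,[at(c,T,q,z)[:2].round(4) for q in [(425,195),(461,196)]],np.linalg.norm(at(c,T,(425,195),z)-at(c,T,(461,196),z)).round(4))
```

```text
(array([0.5483, 0.1393, 0.0587]), [array([-0.7,  0.2]), array([-0.2,  0.7]), array([ 0.5, -0.1])])
(array([0.5474, 0.1397, 0.0587]), [array([-0.2, -0.7]), array([ 0.2, -0.1])]) (array([0.5496, 0.1399, 0.057 ]), [array([-1. ,  0.6]), array([-0.3,  0.3])])
held [ 0.0359 -0.0171]
held [0.0363 0.0156]
held [-0.0347  0.0184]
held [-0.0348 -0.0164]
0.04 [array([0.4971, 0.1242]), array([0.4954, 0.1609])] 0.0368
0.05 [array([0.4949, 0.1203]), array([0.4932, 0.1557])] 0.0355
0.06 [array([0.4926, 0.1164]), array([0.491 , 0.1505])] 0.0342
0.07 [array([0.4904, 0.1125]), array([0.4888, 0.1453])] 0.0329
```

View pics/pile.png

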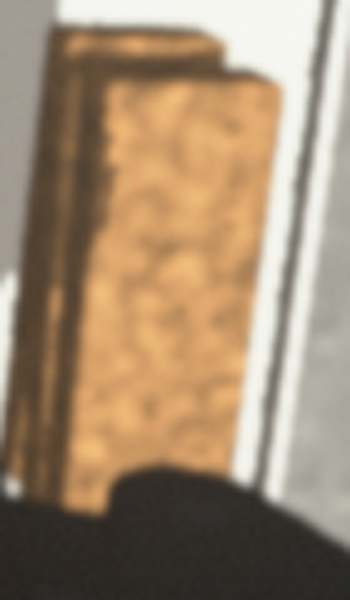

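Run:
```python
from h import *
c,T=cam('wrist');s=observe();R=np.array(s['eef_rot']);p=np.array(s['ee_pos'])
for z in (.053,.058):
    a,b,l,l2=[at(c,T,q,z)[:2] for q in [(461.2,197),(451.4,274.6),(426.6,195),(418.6,282)]]
    for u,v in ((a,b),(l,l2)): print(z,'edge yaw',np.degrees(np.arctan2(*(v-u)[::-1])).round(2),'front mid',((a+l)/2).round(4))
    t=np.radians(4.5);print('centre',((a+l)/2+.055*np.array([np.cos(t),np.sin(t)])).round(4))
print('net block',(R.T@(at(c,T,(323.4,284.8),.18)-p)).round(4),'tool yaw',np.degrees(np.arctan2(R[1,0],R[0,0]))+180)
tgt=np.array([.5284,.138,.2]);print('travel cm',(R.T@(tgt-p)*100).round(2))
```

```text
0.053 edge yaw 4.7 front mid [0.4938 0.1376]
0.053 edge yaw 4.77 front mid [0.4938 0.1376]
centre [0.5486 0.1419]
0.058 edge yaw 4.7 front mid [0.4927 0.1353]
0.058 edge yaw 4.77 front mid [0.4927 0.1353]
centre [0.5475 0.1396]
net block [-0.0211  0.0005  0.0255] tool yaw 4.371788241329227
travel cm [-3.68 11.6   0.55]
```

Call:
drive_tool --commands '[{"twist": [0,0,-0.35],"travel": [0,0,0],"hand": 0.35},{"twist": [0,0,0],"travel": [-0.75,2,0],"hand": 0.35},{"twist": [0,0,0],"travel": [-1,3,0],"hand": 0.35},{"twist": [0,0,0],"travel": [-1,3,0],"hand": 0.35},{"twist": [0,0,0],"travel": [-0.6,2.4,0],"hand": 0.35},{"twist": [0,0,0],"travel": [-0.3,1.2,0],"hand": 0.35},{"twist": [0,0,0],"travel": [0,0,2.5],"hand": 0.35},{"twist": [0,0,0],"travel": [0,0,3],"hand": 0.35},{"twist": [0,0,0],"travel": [0,0,2.5],"hand": 0.35},{"twist": [0,0,0],"travel": [0,0,1.5],"hand": 0.35},{"twist": [0,0,0],"travel": [0,0,0.7],"hand": 0.35},{"twist": [0,0,0],"travel": [0,0,0],"hand": 0.35},{"twist": [0,0,0],"travel": [0,0,0],"hand": 0.35}]'

```text
time_s: 17.3
ee_pos: [0.5281, 0.1383, 0.1045]
eef_rot: [[-0.997, -0.083, 0.002], [-0.083, 0.997, 0.0], [-0.002, -0.0, -1.0]]
force: [0.5, 0.5, -0.5]
opening: 0.035
grasp_force: 40.1
```

Run:
```python
from h import *
s=observe();R=np.array(s['eef_rot']);p=np.array(s['ee_pos']);print(p,np.degrees(np.arctan2(R[1,0],R[0,0]))+180,np.round(s['force'],2))
print('travel',(R.T@(np.array([.5284,.138,p[2]])-p)*100).round(2))
im=read_camera('wrist');sd=read_camera('side');tp=read_camera('top')
cv2.imwrite('pics/c5.png',np.hstack([cv2.resize(im[120:400,180:460],(400,400)),cv2.resize(sd[130:230,240:340],(400,400),interpolation=cv2.INTER_CUBIC)])[:,:,::-1])
```

```text
[0.52812762 0.13834669 0.10453314] 4.762088489259639 [ 0.47  0.55 -0.51]
travel [-0.02 -0.04  0.  ]
```

View pics/c5.png

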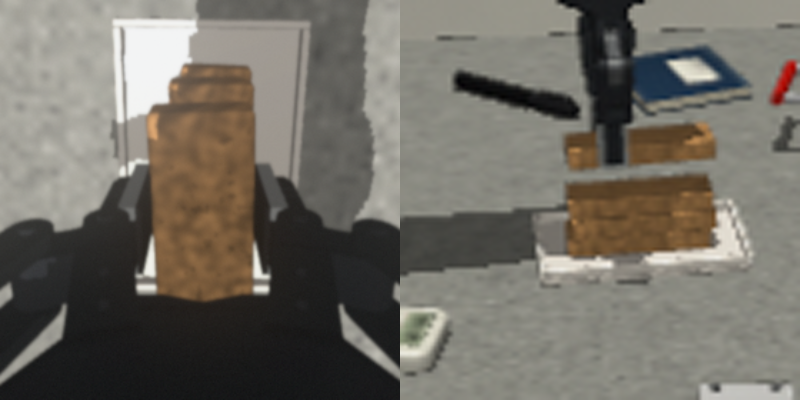

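The held block lines up with the pile lengthwise in the side view (565–716 vs 567–715). The wrist view hints at a few mm of lateral offset (pile centre ~212 vs held 201), so I overlay hypotheses to settle it.

Run:
```python
from h import *
from w import *
c,T=cam('wrist');s=observe();im=read_camera('wrist')[:,:,::-1].copy()
ct,Tt=cam('top');tp=cv2.imread('pics/top0.png');cs,Ts=cam('side');sd=cv2.imread('pics/side0.png')
w4=cv2.imread('pics/w4.png');T4=T.copy();C=np.array(camera_info('wrist')['tool_from_camera'])
W=np.eye(4);W[:3,:3]=[[-.997,-.076,-.001],[-.076,.997,0],[.001,0,-1]];W[:3,3]=[.5003,.0196,.2052];T4=W@C
t=np.radians(4.7);A=np.array([np.cos(t),np.sin(t)]);B=np.array([-A[1],A[0]])
def rect(x,y,z,L,w): return [np.r_[np.array([x,y])+a*L/2*A+b*w/2*B,z] for a,b in((1,1),(1,-1),(-1,-1),(-1,1))]
H=[(rect(.5478,.1395,.0575,.11,.036),(0,255,0)),(rect(.549,.143,.051,.11,.036),(255,0,0)),(rect(.549,.141,.012,.16,.1),(0,0,255)),(rect(.549,.143,.012,.16,.1),(255,0,255))]
def tile(img,cc,TT,x0,y0,w,h,k):
    o=cv2.resize(img[y0:y0+h,x0:x0+w],None,fx=k,fy=k,interpolation=cv2.INTER_CUBIC)
    for r,col in H:
        q=np.array([(proj(cc,TT,X)+.5-[x0,y0])*k for X in r]);cv2.polylines(o,[np.round(q*8).astype(np.int32)],True,col,1,cv2.LINE_AA,3)
    return cv2.resize(o,(400,300))
cv2.imwrite('pics/ov.png',np.vstack([np.hstack([tile(im,c,T,240,110,180,135,4),tile(w4,c,T4,370,150,140,105,5)]),np.hstack([tile(tp,ct,Tt,215,180,80,60,8),tile(sd,cs,Ts,260,155,80,60,8)])]))
```

View pics/ov.png

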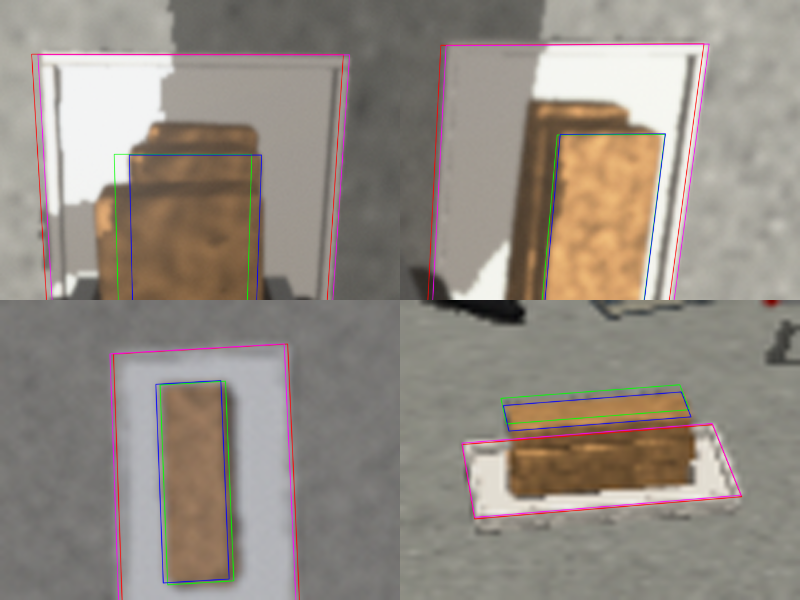

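The overlay favours blue (pile at y≈0.1425, z≈0.051) in all four views, with the front edge within 2 mm. Next I shift 2.6 mm and lower.

Call:
drive_tool --commands '[{"twist": [0,0,0],"travel": [0,0.26,0],"hand": 0.35},{"twist": [0,0,0],"travel": [0,0,1],"hand": 0.35},{"twist": [0,0,0],"travel": [0,0,0.6],"hand": 0.35},{"twist": [0,0,0],"travel": [0,0,0],"hand": 0.35},{"twist": [0,0,0],"travel": [0,0,0.1],"hand": 0.35},{"twist": [0,0,0],"travel": [0,0,0.1],"hand": 0.35},{"twist": [0,0,0],"travel": [0,0,0.1],"hand": 0.35},{"twist": [0,0,0],"travel": [0,0,0.1],"hand": 0.35}]'

```text
time_s: 18.5
ee_pos: [0.5272, 0.1409, 0.0836]
eef_rot: [[-0.997, -0.083, 0.0], [-0.083, 0.997, -0.0], [-0.0, -0.0, -1.0]]
force: [-0.1, -0.9, -0.9]
opening: 0.0349
grasp_force: 40.1
```

Call:
drive_tool --commands '[{"twist": [0,0,0],"travel": [0,0,0.1],"hand": 0.35},{"twist": [0,0,0],"travel": [0,0,0.1],"hand": 0.35},{"twist": [0,0,0],"travel": [0,0,0.1],"hand": 0.35}]'

```text
time_s: 18.88
ee_pos: [0.5271, 0.1409, 0.0805]
eef_rot: [[-0.997, -0.083, -0.0], [-0.083, 0.997, -0.0], [0.0, -0.0, -1.0]]
force: [-1.2, -0.8, -1.7]
opening: 0.0352
grasp_force: 40.1
```

Call:
drive_tool --commands '[{"twist": [0,0,0],"travel": [0,0,0.1],"hand": 0.35},{"twist": [0,0,0],"travel": [0,0,0.1],"hand": 0.35}]'

```text
time_s: 19.12
ee_pos: [0.5271, 0.1408, 0.0785]
eef_rot: [[-0.997, -0.083, 0.0], [-0.083, 0.997, -0.0], [-0.0, -0.0, -1.0]]
force: [-0.5, 1.0, -0.5]
opening: 0.035
grasp_force: 40.1
```

Call:
drive_tool --commands '[{"twist": [0,0,0],"travel": [0,0,0.1],"hand": 0.35},{"twist": [0,0,0],"travel": [0,0,0],"hand": 0.35}]'

```text
time_s: 19.38
ee_pos: [0.527, 0.1409, 0.0775]
eef_rot: [[-0.997, -0.083, -0.0], [-0.083, 0.997, -0.0], [0.0, -0.0, -1.0]]
force: [-0.0, -0.8, -1.0]
opening: 0.0348
grasp_force: 40.1
```

Call:
drive_tool --commands '[{"twist": [0,0,0],"travel": [0,0,0.05],"hand": 0.35},{"twist": [0,0,0],"travel": [0,0,0],"hand": 0.35}]'

```text
time_s: 19.62
ee_pos: [0.5272, 0.1409, 0.0772]
eef_rot: [[-0.997, -0.083, 0.0], [-0.083, 0.997, -0.0], [-0.0, -0.0, -1.0]]
force: [-0.1, -0.2, -0.3]
opening: 0.0348
grasp_force: 40.1
```

Call:
drive_tool --commands '[{"twist": [0,0,0],"travel": [0,0,0.1],"hand": 0.35},{"twist": [0,0,0],"travel": [0,0,0],"hand": 0.35}]'

```text
time_s: 19.88
ee_pos: [0.5272, 0.1409, 0.0771]
eef_rot: [[-0.997, -0.083, 0.001], [-0.083, 0.997, -0.0], [-0.001, -0.0, -1.0]]
force: [-2.3, -0.6, 7.3]
opening: 0.035
grasp_force: 40.9
```

Call:
drive_tool --commands '[{"twist": [0,0,0],"travel": [0,0,0.07],"hand": 0.35},{"twist": [0,0,0],"travel": [0,0,0],"hand": 0.35}]'

```text
time_s: 20.12
ee_pos: [0.5272, 0.1409, 0.0771]
eef_rot: [[-0.997, -0.083, 0.001], [-0.083, 0.997, 0.0], [-0.001, -0.0, -1.0]]
force: [-4.8, -1.5, 12.4]
opening: 0.0352
grasp_force: 41.5
```

Call:
drive_tool --commands '[{"twist": [0,0,0],"travel": [0,0,0.07],"hand": 0.35},{"twist": [0,0,0],"travel": [0,0,0],"hand": 0.35}]'

```text
time_s: 20.38
ee_pos: [0.5272, 0.1408, 0.077]
eef_rot: [[-0.997, -0.083, 0.001], [-0.083, 0.997, 0.0], [-0.001, -0.0, -1.0]]
force: [-5.3, -2.4, 17.5]
opening: 0.0352
grasp_force: 42.0
```

Touched down at the expected height (pile ≈ 0.0515). I ease the load and open, then rise.

Call:
drive_tool --commands '[{"twist": [0,0,0],"travel": [0,0,-0.15],"hand": 0.35},{"twist": [0,0,0],"travel": [0,0,0],"hand": 0.35},{"twist": [0,0,0],"travel": [0,0,0],"hand": 0.55},{"twist": [0,0,0],"travel": [0,0,0],"hand": 0.7},{"twist": [0,0,0],"travel": [0,0,0],"hand": 0.7},{"twist": [0,0,0],"travel": [0,0,0],"hand": 0.7},{"twist": [0,0,0],"travel": [0,0,-1],"hand": 0.7},{"twist": [0,0,0],"travel": [0,0,-2],"hand": 0.7},{"twist": [0,0,0],"travel": [0,0,-4],"hand": 0.7},{"twist": [0,0,0],"travel": [0,0,-4],"hand": 0.7},{"twist": [0,0,0],"travel": [0,0,-3],"hand": 0.7},{"twist": [0,0,0],"travel": [0,0,0],"hand": 0.7}]'

```text
time_s: 21.88
ee_pos: [0.5292, 0.1412, 0.2197]
eef_rot: [[-0.997, -0.083, 0.007], [-0.083, 0.997, 0.001], [-0.007, 0.0, -1.0]]
force: [0.0, 0.2, -0.1]
opening: 0.0597
grasp_force: 0.0
```

Run:
```python
from w import *
c,T,im,s=look('w9',[('block',.0515),('tray',0)])
h=im.astype(int);m=((h[:,:,0]-h[:,:,2]>45)).astype(np.uint8);n,l,st,ce=cv2.connectedComponentsWithStats(m)
k=1+np.argmax(st[1:,4]);v,u=np.nonzero(l==k);P=np.array([at(c,T,q,.0675)[:2] for q in zip(u,v)]).astype(np.float32);print(st[k],cv2.minAreaRect(P))
ti=read_camera('top');cs,Ts=cam('top')
h=ti.astype(int);m=((h[:,:,0]-h[:,:,2]>40)).astype(np.uint8);m[:185]=0;m[250:]=0;m[:,:235]=0;m[:,275:]=0
v,u=np.nonzero(m);P=np.array([at(cs,Ts,q,.067)[:2] for q in zip(u,v)]).astype(np.float32);print('top',len(P),cv2.minAreaRect(P) if len(P)>4 else '')
sd=read_camera('side');print([(r['point'],r['p']) for r in tip_of('side','bar_handle')],[(r['point'],r['p']) for r in tip_of('side','block')])
```

```text
t 21.875 ee [0.5292 0.1412 0.2197] yaw_x -175.2 z [ 0.007  0.001 -1.   ] open 0.059704446039970965
block [321.2 206.3] 0.69 [0.5477 0.1417 0.0515]
[ 303  155   37  108 2913] ((0.5478770136833191, 0.14204108715057373), (0.11058802157640457, 0.03456319868564606), 5.6812214851379395)
top 114 ((0.5487119555473328, 0.1306084394454956), (0.10759903490543365, 0.016543827950954437), 7.033792495727539)
[([347.7, 162.2], 0.88), ([339.1, 147.1], 0.7), ([312.7, 248.2], 0.35)] [([299.5, 172.7], 0.56)]
```

```bash
python3 -c "
from workcell import hand_in;print(hand_in())"
```

```text
the job is handed in; nothing more can be done
None
```

I handed the job in at about 22 s with no verdict shown. The bar was left upright, and the block was slid out, lowered to touchdown and released on the pile, about 1 mm and 1° from square by the last wrist camera measurement. The flask, timer and bottle were not touched.

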